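# Hang the mould basket from the bin on the draining hook

### The arm

A 6-joint arm with a two-finger parallel gripper is mounted at the origin on the work surface. World frame = base frame: x ahead of the robot, y to its left, z up, the work surface at z = 0. Lengths are in m, angles in rad, forces in N, time in s.
With the tool pointing down it reaches from about 0.275 to 0.725 m from the base axis. Payload 5.6 kg.
Tool frame: the origin (TCP) lies at the very end of the fingers, on their centre line; the grasp point (between the pads) lies arm.grip_depth behind it (arm.grip_depth is the distance from the TCP to the grasp point, in m); z points along the fingers, x is the direction in which the jaws open and shut, and the axes are right-handed (so a half turn about z gives the same grasp; the last joint's range is limited). The gripper opens to 85 mm and grips with 20 to 120 N. Pads are 22 mm wide; open, the fingers measure 114 mm over their backs; the gripper's body (76 mm by 85 mm) begins 54 mm behind the grasp point. The pads swing forward as they close: fully open they stand 13 mm farther back than shut.
Start: joints at [-0.934, 0.255, 0.108, 0, -1.424, -0.285], TCP at [0.19, -0.516, 0.231] pointing down, gripper open.
Joint ranges: [-2.95, 2.95], [-1.21, 1.97], [-1.09, 1.5], [-2.87, 1.71], [-2.94, -0.07], [-3.05, 3.05]. Speed limits (rad/s): [2.57, 2.57, 3.14, 3.14, 3.14, 3.14].

### API

Orientations are given as [roll, pitch, yaw] about the fixed x, y, z axes, in that order (R = Rz(yaw) Ry(pitch) Rx(roll)).
In Python, from cell import arm gives the robot as it stands.
- The arm moves only by the tool drive_tool, never from a script. Its argument "rows" is one flat list of numbers, 5 for each row, row after row: the shift along the tool's x, y, z in cm, then the turn about the tool's z in degrees, then the opening in per cent of the stroke, from 0 (shut) to 100 (fully open). In form: [x, y, z, roll, claw, x, y, z, roll, claw, ...]. A call has 1 to 20 rows; each row is the pose to reach, as a shift and turn from the pose measured when the call began, along the tool's axes at that moment; what a row does not reach only later rows make up. A row lasts 1/8 s, in which the tool goes at most 62.5 mm and 10.7 degrees, less where a joint would pass 70% of its speed; a pose out of reach is approached as far as the arm can. A call with a gripper value outside its range is refused whole. The fingers move at their own pace and stop on an object; "squeeze" is the grip in N (left out, the last holds). Time passes only in rows, so rows that repeat a pose let the fingers close. It gives the time, the measured TCP pose, the force and the opening at its end, in the units of the state.
- arm.state(): the state, without advancing time (a new reading comes with each control period).
- arm.grab_frame(name): name is "scene" or "top"; returns (picture, depth): 420x560x3 uint8, red, green, blue; 420x560 float32, m along the optical axis (not along the pixel's ray), 0 where there is no reading.
- arm.camera_info(name): a dict with "vfov" (degrees; the focal length in pixels is half the picture's height over the tangent of half this angle, whatever the lens; pixels are square), "cx", "cy" (the principal point, pixels), "k1" (the pictures are not rectified: a ray, as slopes to the right and down, at radius r is drawn at 1 + k1 r^2 times it, then the intrinsics apply), "R" (3x3) and "t" (3): a world point X has camera coordinates R X + t. Camera axes: x right, y down, z forward; pixel columns grow to the right and rows downward; lengths in m; the calibration is good to about 2 mm. A picture is of the moment at which its call begins. camera_info takes no time and is no camera call.
- arm.hand_in(): hands the job in, once; it reports no verdict.
The state is a dict: "clock": time; "qpos": joint angles; "joint_vel": joint speeds; "joint_torque": joint torques, N m; "eef_pos": TCP position; "orientation": TCP orientation; "contact_force": force on the tool from outside, world axes, zero at the start; "torque": the same for the moment, N m; "width": opening from 0.0 (shut) to 1.0 (fully open).
Only numpy, scipy, OpenCV 4.12 (cv2) and the standard library are available. Lean on these libraries where they do the work, as an engineer would, in place of code of your own. Each camera call takes 0.05 s, during which the arm holds its last target. There are 200 camera calls.

### The job

Swing the steel bin's lid right back until it meets its stop, and leave it there. Then raise the folded carrying handle of the wire basket inside to its upright position, lift the basket out level by that handle, and hang it by the handle on the two-pronged draining hook, at rest and let go. Leave the other things on the bench where they are.

Things in the scene. Friction and masses are not known exactly. Their poses are not given: they have to be found in the camera images.
- bin: Open-topped stainless bin fixed to the bench, left of centre: 270 mm (own x) by 200 (own y) by 110 high, walls and floor 5. Origin: centre of its underside, z up. Its lid hinges on the +y rim (left as the robot sees it); the lid's free lip is on the -y side. Two cross strips 8 mm high on the floor at x = +/-75 mm keep the basket from sliding.
- lid (a joint): Hinge angle of the lid, rad: 0 shut (level), grows as the lip swings up and over towards the bin's +y; stop at 1.75 (100 degrees). Stiff hinge: the lid stays at any angle. About 5 N up at the lip moves it. Starts shut or slightly ajar. Flat sheet 280 by 228 mm, 6 thick, 0.4 kg, no knob.
- lid_hinge (a point): A point on the lid's hinge axis, at the middle of the bin's +y rim, 111 mm above the bench. The hinge axis runs along the bin's x.
- lid_lip (a point): Middle of the lid's free edge, a rounded bead 10 mm thick and 272 mm long along the bin's x, 228 mm from the hinge. When shut it overhangs the bin's -y wall by 28 mm, its underside 109 mm above the bench: a fingertip fits beneath it.
- basket_center (a point): Centre (half-way up) of the loose wire basket of tart moulds on the bin's floor under the lid: 110 mm (own x) by 124 (own y) by 56 high, about 0.5 kg; this point is 28 mm above its underside, z up. Axes nearly along the bin's. Handle: a square swing bail of 8 mm round bar pivoted at the middle of its two y sides, 55 mm above the underside.
- bail_grip (a point): Centre of the bail's crossbar, which runs along the basket's y: 136 mm between the side arms, the middle 46 mm a black grip 13 mm thick; 75 mm from the pivot axis. Folded, it lies on the basket's -x side, 65 mm from the centre in plan, about 37 mm above the basket's rim, 10 mm below the bin's rim. Upright, it is 130 mm above the basket's underside, over its middle.
- bail (a joint): Angle of the bail, rad: 0 folded (30 degrees above level, towards the basket's -x side), 1.05 exactly upright, stop at 1.19, just past upright, where it leans and stays by itself. It swings freely (about 1 N at the crossbar); below upright it falls back.
- hook: Draining hook fixed to the bench, right of centre: base plate 190 by 130 mm, two upright legs 222 high, their faces 97 mm behind the seat (own +x), and on them two 10 mm round prongs at own y = +/-40 mm reaching out to own -x, free gap 70 mm. Origin: on the bench straight below the prongs' lowest point, midway between them; z up.
- hook_seat (a point): Midway between the prongs, 205 mm above the bench, where the crossbar's centre comes to lie (204 to 210 mm). Same axes as the hook. Each prong is a wide V, bar centre 217 mm high at x = +60, 195 at x = 0, 220 at the free tip x = -34 mm. The hanging basket fits under the prongs: bring the crossbar in over the tips from the -x side, then lower it into the V.
- tub1: Bystander: yellow square cake tub with a bun, 78 mm wide, 46 mm high, standing beside the bin below the lip. Origin: centre of its underside.
- tub2: Bystander: same tub, between the bin and the robot.
- tub3: Bystander: same tub, to the right of the hook.
- shaker: Bystander: metal shaker jar, 60 mm across, 120 mm high, behind the hook's legs. Origin at the underside.
- tub4: Bystander: same tub, on the far side of the bin.
- scraper: Bystander: steel dough scraper with wooden handle, 160 by 110 mm, lying at the left. Origin at the underside.

How it is judged:
By the outcome, as a careful person would: the job done as asked, in the order asked, and still so for the second after the job is handed in, with the robot touching nothing.
It also fails if it takes over 72 s, if anything falls off the work surface, if the arm or the gripper's body presses on something with over 40 N, if the wrist force passes 120 N, or if a joint passes its speed limit or range.

## Working session

There is one attempt and no reset: what is moved stays moved. The work goes in short steps, Python scripts to look and compute and a tool call to move; the robot and the scene stay as the last step left them, time stands still between calls to the robot, and variables do not carry over. Pictures are saved under pics/ and viewed, about 8 in all and at most 12, crops included, and the job is handed in when it is done.

Besides the shell and the picture viewer there is one more tool, called as name(argument=value, ...), one argument or row to a line, values as JSON. drive_tool: Moves the arm, as the interface text tells. Its arguments: {"type":"object","properties":{"rows":{"type":"array"},"squeeze":{"type":"number"}},"required":["rows"]}

```bash
mkdir -p pics
cat > h.py <<'E'
import numpy as np,cv2
from cell import arm
def K(n):
    i=arm.camera_info(n); f=210/np.tan(np.radians(i['vfov'])/2); return i,f,np.array(i['R']),np.array(i['t'])
def slopes(n,u,v):
    i,f,R,t=K(n); d=np.stack([(np.asarray(u,float)-i['cx'])/f,(np.asarray(v,float)-i['cy'])/f],-1); s=d.copy()
    for _ in range(20): s=d/(1+i['k1']*(s**2).sum(-1,keepdims=True))
    return s
def plane(n,u,v,z):
    i,f,R,t=K(n); s=slopes(n,u,v); r=np.concatenate([s,np.ones(s.shape[:-1]+(1,))],-1)@R; c=-R.T@t
    return c+r*((z-c[2])/r[...,2:3])
def pts(n,depth):
    i,f,R,t=K(n); v,u=np.mgrid[:420,:560]; s=slopes(n,u,v)
    p=np.concatenate([s,np.ones((420,560,1))],-1)*depth[...,None]
    return (p-t)@R
def proj(n,X):
    i,f,R,t=K(n); c=np.atleast_2d(X)@R.T+t; s=c[:,:2]/c[:,2:]; s=s*(1+i['k1']*(s**2).sum(1,keepdims=True))
    return s*f+[i['cx'],i['cy']]
def grab(n,name):
    p,d=arm.grab_frame(n); cv2.imwrite(f'pics/{name}.png',p[...,::-1]); np.save(f'pics/{name}.npy',d); return p,d
E
python3 - <<'E'
from h import *
a,_=grab('scene','s0');b,_=grab('top','t0')
for n in('scene','top'): i,f,R,t=K(n);print(n,i['vfov'],f,i['k1'],(-R.T@t).round(3),R.round(2).tolist())
print(arm.state(),arm.grip_depth)
E
```

```text
scene 51.1194313563344 439.09582142743426 -0.1331649538692125 [ 1.489 -0.161  1.014] [[0.21, 0.98, 0.01], [0.65, -0.13, -0.75], [-0.73, 0.16, -0.66]]
top 50.30718565451279 447.21257161119996 -0.12518548904812735 [0.454 0.032 1.353] [[0.02, -1.0, -0.02], [-1.0, -0.02, -0.08], [0.08, 0.02, -1.0]]
{'clock': 0.1, 'qpos': array([-9.34408977e-01,  2.55675221e-01,  1.07132116e-01, -3.87948930e-04,
       -1.42386148e+00, -2.84573982e-01]), 'joint_vel': array([ 0.00090861, -0.00094381,  0.00237091,  0.0008628 , -0.00089691,
       -0.00115731]), 'joint_torque': array([-1.14808008e-03, -3.87603343e+01,  2.38475007e+01,  5.37778482e+00,
       -3.75021802e-03,  7.15464552e-06]), 'eef_pos': array([ 0.18941368, -0.51590066,  0.23049736]), 'orientation': array([-3.14150938e+00, -1.65129942e-03,  1.92255252e+00]), 'contact_force': array([0.21460742, 0.01470548, 0.30992812]), 'torque': array([0.04722251, 0.02897317, 0.02922418]), 'width': 1.0022491246111604} 0.0187
```

View pics/s0.png

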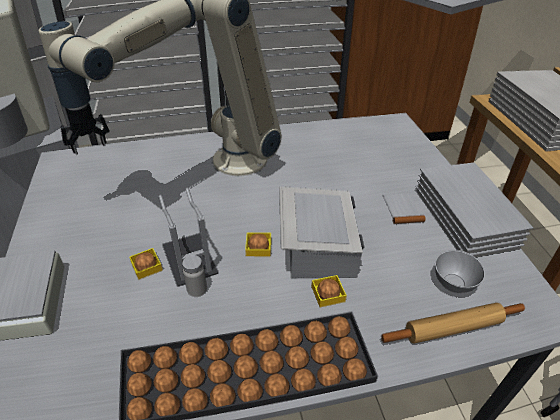

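View pics/t0.png

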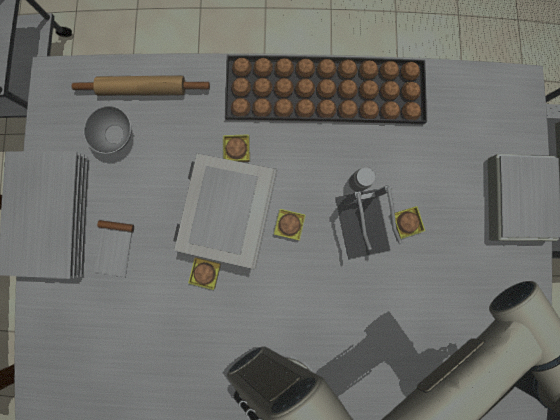

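The scene view shows the bin at (320,230), with the hook at (190,240) and its prongs pointing towards the robot. In the top view the lid spans (177..275, 155..269) and its lip is on the right. tub1 is at (289,224), and the hook is at (362,225) with the shaker behind it.

Run:
```python
from h import *
d=np.load('pics/t0.npy');P=pts('top',d)
def box(m,lab):
    r=cv2.minAreaRect((P[m][:,:2]*1000).astype(np.float32));print(lab,m.sum(),np.round(r[0],1),np.round(r[1],1),round(r[2],1),'z',np.percentile(P[m][:,2],[5,50,95]).round(3));print(cv2.boxPoints(r).round(0).tolist())
v,u=np.mgrid[:420,:560]
m=(u>160)&(u<290)&(v>140)&(v<285)&(P[...,2]>.095)&(P[...,2]<.3)&(d>0)
m=cv2.erode(cv2.dilate(m.astype(np.uint8),np.ones((2,2))),np.ones((3,3)))>0
box(m,'lid')
A=np.c_[P[m][:,:2],np.ones(m.sum())];print(np.linalg.lstsq(A,P[m][:,2],rcond=None)[0])
for n in ('top','scene'):
    d=np.load('pics/%s0.npy'%n[0]);P=pts(n,d);Z=P[...,2]
    m=(d>0)&(P[...,0]>.3)&(P[...,0]<.62)&(P[...,1]>-.4)&(P[...,1]<-.08)
    for lo,hi in((.14,.185),(.185,.25)):
        mm=m&(Z>lo)&(Z<hi);q=P[mm];print(n,lo,len(q));print(q[q[:,0].argsort()][::max(1,len(q)//24)].round(3).tolist())
    mm=m&(Z<.02)&(Z>.004)
    if mm.sum()>20: box(mm,'plate'+n)
p=cv2.imread('pics/t0.png')
hsv=cv2.cvtColor(p,cv2.COLOR_BGR2HSV);m=cv2.inRange(hsv,(22,120,80),(35,255,255))
m=cv2.morphologyEx(m,cv2.MORPH_CLOSE,np.ones((25,25)))
for c in cv2.findContours(m,0,2)[0]:
    if cv2.contourArea(c)>200:
        (x,y),w,a=cv2.minAreaRect(c);print('tub',plane('top',[x],[y],.046).round(3),w,a)
c=cv2.vconcat([cv2.resize(p[140:290,310:440],None,fx=3,fy=3,interpolation=2),np.zeros((0,390,3),np.uint8)])
s=cv2.imread('pics/s0.png')[180:300,130:230];s=cv2.resize(s,(375,450),interpolation=2)
cv2.imwrite('pics/hook.png',cv2.hconcat([c,s]))
```

```text
lid 8309 [536.1 153.7] [271.9 277.7] 78.7 z [0.117 0.128 0.137]
[[373.0, 48.0], [646.0, -7.0], [699.0, 260.0], [427.0, 314.0]]
[-0.06763856 -0.18992356  0.19888891]
top 0.14 52
[[0.571, -0.177, 0.157], [0.571, -0.175, 0.155], [0.571, -0.181, 0.151], [0.572, -0.182, 0.177], [0.573, -0.186, 0.169], [0.574, -0.173, 0.151], [0.576, -0.174, 0.162], [0.577, -0.172, 0.153], [0.579, -0.172, 0.155], [0.58, -0.171, 0.142], [0.583, -0.172, 0.173], [0.584, -0.171, 0.16], [0.588, -0.255, 0.161], [0.589, -0.253, 0.18], [0.589, -0.256, 0.179], [0.59, -0.253, 0.146], [0.591, -0.265, 0.166], [0.591, -0.253, 0.181], [0.593, -0.253, 0.146], [0.594, -0.252, 0.184], [0.595, -0.253, 0.171], [0.597, -0.251, 0.157], [0.599, -0.251, 0.165], [0.6, -0.251, 0.179], [0.601, -0.251, 0.166], [0.603, -0.251, 0.176]]
top 0.185 547
[[0.438, -0.21, 0.222], [0.451, -0.213, 0.218], [0.461, -0.203, 0.206], [0.467, -0.286, 0.224], [0.474, -0.199, 0.197], [0.48, -0.284, 0.213], [0.487, -0.203, 0.205], [0.494, -0.286, 0.195], [0.501, -0.282, 0.204], [0.507, -0.199, 0.21], [0.514, -0.193, 0.217], [0.521, -0.27, 0.208], [0.52
[... 1432 characters left out ...]
.581, -0.174, 0.223], [0.584, -0.262, 0.227], [0.586, -0.174, 0.223], [0.587, -0.175, 0.187], [0.588, -0.182, 0.204], [0.59, -0.183, 0.214], [0.598, -0.266, 0.225], [0.602, -0.253, 0.204], [0.603, -0.254, 0.198], [0.605, -0.259, 0.197], [0.606, -0.253, 0.223]]
platescene 1271 [ 460. -239.] [318.2 319.4] 89.9 z [0.004 0.008 0.014]
[[300.0, -398.0], [619.0, -398.0], [620.0, -80.0], [301.0, -80.0]]
tub [[0.359 0.233 0.046]] (25.951311111450195, 25.70877456665039) 14.03624439239502
tub [[ 0.507 -0.013  0.046]] (24.98116683959961, 25.46623992919922) 14.03624439239502
tub [[ 0.521 -0.364  0.046]] (24.981992721557617, 25.298219680786133) 71.56505584716797
tub [[0.73  0.149 0.046]] (24.0, 24.0) 90.0
```

View pics/hook.png

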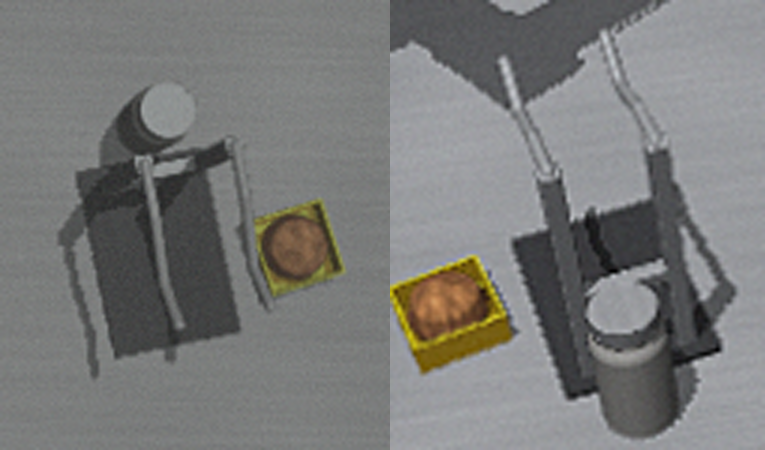

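Left panel: the left prong runs from (150,165) to its tip at (180,325), the right one from (235,145) to (268,305). I'll now redo the lid robustly and fit the prong lines.

Run:
```python
from h import *
for n in('top','scene'):
    d=np.load('pics/%s0.npy'%n[0]);P=pts(n,d);X,Y,Z=P[...,0],P[...,1],P[...,2]
    m=((d>0)&(Z>.085)&(Z<.2)&(X>.36)&(X<.72)&(Y>.0)&(Y<.32)).astype(np.uint8)
    m=cv2.morphologyEx(m,cv2.MORPH_OPEN,np.ones((5,5)))
    k,l,st,_=cv2.connectedComponentsWithStats(m); b=1+st[1:,4].argmax(); m=l==b
    q=P[m];w=np.ones(len(q),bool)
    for _ in range(8):
        A=np.c_[q[:,:2],np.ones(len(q))];c=np.linalg.lstsq(A[w],q[w,2],rcond=None)[0];r=q[:,2]-A@c;w=abs(r)<max(.004,2*np.median(abs(r)))
    print(n,st[b],'plane',c.round(3),'in',w.mean(),'grad yaw',np.degrees(np.arctan2(-c[0],-c[1])*1).round(1),'tilt',np.hypot(*c[:2]).round(3))
    h=cv2.convexHull((q[w][:,:2]*1000).astype(np.float32));r=cv2.minAreaRect(h);print(r,cv2.boxPoints(r).round(0).tolist())
    mm=(d>0)&(Z>.19)&(Z<.25)&(X>.42)&(X<.57)&(Y>-.31)&(Y<-.16)
    q=P[mm]
    yaw=np.radians(13)
    for it in range(3):
        e=np.array([np.cos(yaw),np.sin(yaw)]);f=np.array([-e[1],e[0]])
        s=q[:,:2]@e;o=q[:,:2]@f;mid=(np.percentile(o,2)+np.percentile(o,98))/2
        fs=[np.polyfit(s[g],o[g],1) for g in(o>mid,o<mid)];yaw+=np.arctan(np.mean([a[0] for a in fs]))
    L,R=o>o.mean(),o<o.mean()
    print('hook yaw',np.degrees(yaw),'lat',np.median(o[L]),np.median(o[R]),'s ends',s[L].min(),s[R].min())
    for g in(L,R):
        sb=np.arange(s.min(),s.max(),.012);print([(round(a,3),round(float(np.median(q[g&(s>=a)&(s<a+.012),2])),3)) for a in sb if (g&(s>=a)&(s<a+.012)).sum()>2])
    la=(np.median(o[L])+np.median(o[R]))/2; print('seat by tips',((s[L].min()+s[R].min())/2+.034)*e+la*f)
```

```text
top [ 174  154  103  115 8490] plane [-0.016 -0.085  0.15 ] in 0.8836277974087161 grad yaw 10.7 tilt 0.086
((540.66455078125, 171.4830780029297), (241.9200897216797, 281.06072998046875), 78.82617950439453) [[379.0, 80.0], [655.0, 26.0], [702.0, 263.0], [426.0, 317.0]]
hook yaw 12.863477885671266 lat -0.3036629112694588 -0.3825181377006718 s ends 0.38004408157370384 0.3807293325844612
[(np.float64(0.38), 0.222), (np.float64(0.392), 0.214), (np.float64(0.404), 0.206), (np.float64(0.416), 0.201), (np.float64(0.428), 0.205), (np.float64(0.44), 0.209), (np.float64(0.452), 0.214), (np.float64(0.464), 0.219), (np.float64(0.476), 0.222), (np.float64(0.488), 0.222), (np.float64(0.5), 0.223), (np.float64(0.512), 0.224)]
[(np.float64(0.38), 0.223), (np.float64(0.392), 0.215), (np.float64(0.404), 0.207), (np.float64(0.416), 0.2), (np.float64(0.428), 0.206), (np.float64(0.44), 0.208), (np.float64(0.452), 0.213), (np.float64(0.464), 0.217), (np.float64(0.476), 0.221), (np.float64(0.488), 0.223)]
seat by tips [ 0.4803688  -0.24222565]
scene [ 279  187   85   72 5206] plane [-0.018 -0.085  0.153] in
[... 220 characters left out ...]
.13704528649545 lat -0.30757888866626065 -0.3886961969496119 s ends 0.38510005703761907 0.38403521517081896
[(np.float64(0.384), 0.219), (np.float64(0.396), 0.211), (np.float64(0.408), 0.203), (np.float64(0.42), 0.199), (np.float64(0.432), 0.203), (np.float64(0.444), 0.209), (np.float64(0.456), 0.214), (np.float64(0.468), 0.22), (np.float64(0.48), 0.222), (np.float64(0.492), 0.224), (np.float64(0.504), 0.224)]
[(np.float64(0.384), 0.22), (np.float64(0.396), 0.21), (np.float64(0.408), 0.202), (np.float64(0.42), 0.201), (np.float64(0.432), 0.206), (np.float64(0.444), 0.214), (np.float64(0.456), 0.215), (np.float64(0.468), 0.22), (np.float64(0.48), 0.222)]
seat by tips [ 0.48673842 -0.24389408]
```

Both views agree:
- **Hook:** yaw 13°, seat ≈ (0.485, -0.243).
- **Bin:** yaw -11°, lid ajar ≈ 0.086 rad, lip ≈ (0.518, 0.058, 0.131), hinge ≈ (0.562, 0.281).

I'll push the lid with the closed fingers, with tool y along the bin's +y.

```bash
cat >> h.py <<'E'
from scipy.spatial.transform import Rotation as Ro
def shift(targets,yaw=None):
    "tool-frame shift (cm) and turn (deg) from now to world TCP targets"
    s=arm.state();R=Ro.from_euler('xyz',s['orientation']);y0=np.degrees(s['orientation'][2])
    print('t',round(s['clock'],2),'tcp',s['eef_pos'].round(4),'rpy',np.degrees(s['orientation']).round(1),'F',s['contact_force'].round(1),'w',s['width'].round(2))
    for T in targets:
        d=R.inv().apply(np.array(T[:3])-s['eef_pos'])*100
        tr=0 if len(T)<4 else -((T[3]-y0+180)%360-180)
        print(T,'->',d.round(2),'turn',round(tr,1))
EX=np.array([.9816,-.1908,0]);EY=np.array([.1908,.9816,0]);HX=np.array([.9744,.225,0])
LIP=np.array([.518,.058,.131]);HIN=np.array([.562,.281,.111]);SEAT=np.array([.485,-.243,.205])
E
python3 - <<'E'
from h import *
a=LIP-EY*.055; shift([(.19,-.4,.32,169),(*a[:2],.32,169),(*a[:2],.118,169)])
E
```

```text
Traceback (most recent call last):
  File "h.py", line 25, in shift
    print('t',round(s['clock'],2),'tcp',s['eef_pos'].round(4),'rpy',np.degrees(s['orientation']).round(1),'F',s['contact_force'].round(1),'w',s['width'].round(2))
                                                                                                                                              ^^^^^^^^^^^^^^^^
AttributeError: 'float' object has no attribute 'round'
```

```bash
sed -i "s/s\['width'\].round(2)/round(s['width'],3)/" h.py
python3 - <<'E'
from h import *
a=LIP-EY*.055; shift([(.19,-.4,.32,169),(*a[:2],.32,169),(*a[:2],.118,169)])
E
```

```text
t 0.1 tcp [ 0.1894 -0.5159  0.2305] rpy [-1.800e+02 -1.000e-01  1.102e+02] F [0.2 0.  0.3] w 1.002
(0.19, -0.4, 0.32, 169) -> [10.87  4.05 -8.93] turn -58.8
(np.float64(0.507506), np.float64(0.004012000000000002), 0.32, 169) -> [37.86 47.77 -8.89] turn -58.8
(np.float64(0.507506), np.float64(0.004012000000000002), 0.118, 169) -> [37.83 47.78 11.31] turn -58.8
```

drive_tool(
  rows=[5,2,-6,-10,50,10.9,4,-8.9,-20,0,15,12,-8.9,-30,0,20,20,-8.9,-40,0,25,28,-8.9,-50,0,30,36,-8.9,-59,0,34,42,-8.9,-59,0,37.8,47.8,-8.9,-59,0,37.8,47.8,-8.9,-59,0,37.8,47.8,-8.9,-59,0,37.8,47.8,-8.9,-59,0],
)

```text
clock: 1.48
eef_pos: [0.5089, 0.0062, 0.3187]
orientation: [3.141, -0.003, 2.955]
contact_force: [-0.3, -1.1, -0.4]
width: -0.001
```

Run:
```python
from h import *
a=LIP-EY*.045;b=LIP-EY*.018; shift([(*a[:2],.112,169),(*b[:2],.112,169)])
```

```text
t 1.48 tcp [0.5089 0.0062 0.3187] rpy [179.9  -0.2 169.3] F [-0.3 -1.1 -0.4] w -0.001
(np.float64(0.509414), np.float64(0.013828), 0.112, 169) -> [2.000e-02 7.400e-01 2.068e+01] turn 0.3
(np.float64(0.5145656000000001), np.float64(0.040331200000000005), 0.112, 169) -> [1.000e-02 3.440e+00 2.068e+01] turn 0.3
```

drive_tool(
  rows=[0,0,6,0,0,0,0,12,0,0,0,0,17,0,0,0,0,20.5,0,0,0,0.7,20.5,0,0,0,1.7,20.5,0,0,0,2.4,20.5,0,0,0,2.8,20.5,0,0,0,2.8,20.5,0,0],
)

```text
clock: 2.6
eef_pos: [0.5138, 0.0345, 0.1143]
orientation: [3.14, -0.002, 2.955]
contact_force: [0.1, 0.0, 0.5]
width: -0.003
```

drive_tool(
  rows=[0,0.3,0,0,0,0,0.6,0,0,0,0,0.8,0,0,0,0,0.8,0,0,0],
)

```text
clock: 3.1
eef_pos: [0.5153, 0.0424, 0.1143]
orientation: [3.14, -0.003, 2.955]
contact_force: [0.6, -0.2, -0.1]
width: -0.001
```

drive_tool(
  rows=[0,0.2,0,0,0,0,0.4,0,0,0,0,0.5,0,0,0,0,0.5,0,0,0],
)

```text
clock: 3.6
eef_pos: [0.5154, 0.044, 0.1143]
orientation: [-3.137, -0.004, 2.955]
contact_force: [0.3, -11.5, 1.6]
width: 0.0
```

Run:
```python
from h import *
a,d=grab('top','t1')
shift([])
cv2.imwrite('pics/t1c.png',cv2.resize(a[130:290,160:320,::-1],None,fx=3.6,fy=3.6,interpolation=2))
```

```text
t 3.65 tcp [0.5154 0.044  0.1143] rpy [-179.7   -0.2  169.3] F [ -0.4 -11.5   1.3] w 0.002
```

View pics/t1c.png

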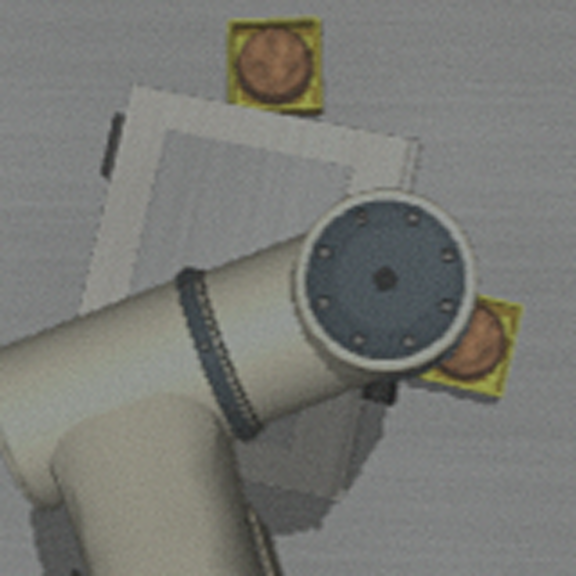

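It is pressing on the bead with 11.5 N, as planned. Next I lift along the arc while keeping a 5 mm lead.

drive_tool(
  rows=[0,0.5,0,0,0,0,0.5,-0.5,0,0,0,0.6,-1.0,0,0,0,0.7,-1.6,0,0,0,0.9,-2.6,0,0,0,1.2,-3.6,0,0,0,1.5,-4.6,0,0,0,1.8,-5.6,0,0,0,1.8,-5.6,0,0],
)

```text
clock: 4.78
eef_pos: [0.518, 0.0567, 0.1716]
orientation: [-3.127, -0.004, 2.954]
contact_force: [-4.0, -17.0, 7.0]
width: 0.0
```

```bash
cat >> h.py <<'E'
def lid(n,name):
    p,d=grab(n,name);P=pts(n,d);r=P-HIN;y=r@EY;x=r@EX
    out=[]
    for s in(-1,1):
        m=(d>0)&(s*x>.075)&(s*x<.13)&(r[...,2]>.005)&(y<.08)&(y>-.24)
        q=np.c_[y[m],r[...,2][m]]; rad=np.hypot(*q.T); g=(rad>.15)&(rad<.245)
        out.append((g.sum(),np.median(np.arctan2(q[g,1],-q[g,0])).round(3) if g.sum() else None))
    print(n,'lid angle (-x,+x side)',out)
E
python3 - <<'E'
from h import *
lid('scene','s2');lid('top','t2');shift([])
E
```

```text
scene lid angle (-x,+x side) [(np.int64(185), np.float64(0.378)), (np.int64(391), np.float64(0.376))]
top lid angle (-x,+x side) [(np.int64(572), np.float64(0.369)), (np.int64(346), np.float64(0.37))]
t 4.88 tcp [0.518  0.0566 0.1714] rpy [-179.2   -0.2  169.3] F [ -3.5 -17.2   6.6] w 0.001
```

drive_tool(
  rows=[0,0.9,-1.0,0,0,0,1.4,-2.0,0,0,0,1.9,-3.0,0,0,0,2.6,-4.2,0,0,0,3.5,-5.5,0,0,0,4.6,-6.8,0,0,0,5.8,-8.0,0,0,0,7.1,-9.2,0,0,0,8.5,-10.2,0,0,0,10,-11,0,0,0,11.5,-11.8,0,0,0,13,-12,0,0,0,14.5,-12,0,0,0,16,-12,0,0,0,17.5,-12,0,0,0,17.5,-12,0,0],
)

```text
clock: 6.88
eef_pos: [0.5512, 0.2318, 0.2875]
orientation: [-3.127, -0.006, 2.956]
contact_force: [-0.0, -0.5, -0.3]
width: -0.002
```

Run:
```python
from h import *
lid('scene','s3');lid('top','t3');e=HIN+EY*.04
shift([(*(e-EY*.016)[:2],.29,169)])
```

```text
scene lid angle (-x,+x side) [(np.int64(1), np.float64(0.033)), (np.int64(108), np.float64(1.422))]
top lid angle (-x,+x side) [(np.int64(140), np.float64(1.431)), (np.int64(139), np.float64(1.426))]
t 6.97 tcp [0.5513 0.2308 0.2881] rpy [-179.2   -0.3  169.3] F [0.6 0.4 0. ] w -0.001
(np.float64(0.5665792000000001), np.float64(0.30455840000000006), 0.29, 169) -> [-0.13  7.53 -0.3 ] turn 0.3
```

drive_tool(
  rows=[0,1,0,0,0,0,2,0,0,0,0,3,0,0,0,0,4,0,0,0,0,5,0,0,0,0,5.7,0,0,0,0,6.3,0,0,0,0,6.6,0,0,0,0,6.9,0,0,0,0,6.9,0,0,0],
)

```text
clock: 8.22
eef_pos: [0.5641, 0.2989, 0.2871]
orientation: [-3.128, -0.005, 2.955]
contact_force: [-0.1, -0.8, -0.8]
width: 0.003
```

Run:
```python
from h import *
lid('scene','s4');lid('top','t4')
shift([])
```

```text
scene lid angle (-x,+x side) [(np.int64(34), np.float64(1.735)), (np.int64(235), np.float64(1.723))]
top lid angle (-x,+x side) [(np.int64(394), np.float64(1.728)), (np.int64(364), np.float64(1.732))]
t 8.32 tcp [0.5642 0.2989 0.2874] rpy [-179.2   -0.3  169.3] F [-0.4 -1.   0.2] w -0.005
```

Nearly at the stop. I'll push on until the force shows the stop.

drive_tool(
  rows=[0,0.3,0,0,0,0,0.6,0,0,0,0,0.8,0,0,0,0,0.8,0,0,0],
)

```text
clock: 8.82
eef_pos: [0.5652, 0.3038, 0.2874]
orientation: [-3.122, -0.006, 2.953]
contact_force: [-3.3, -10.0, 0.1]
width: 0.002
```

drive_tool(
  rows=[0,0.5,0,0,0,0,0.5,0,0,0],
)

```text
clock: 9.07
eef_pos: [0.5652, 0.3039, 0.2875]
orientation: [-3.112, -0.008, 2.951]
contact_force: [-3.7, -15.0, 1.3]
width: 0.003
```

drive_tool(
  rows=[0,-2,0,0,0,0,-6,-1,0,0,0,-9,-2,0,20,8,-10,-3,0,40,14,-12,-3,0,40,20,-14,-3,0,40,26,-14,-3,0,40,26,-14,-3,0,40,26,-14,-3,0,40],
)

```text
clock: 10.2
eef_pos: [0.2831, 0.217, 0.3248]
orientation: [-3.116, -0.007, 2.953]
contact_force: [0.1, -0.7, 1.0]
width: 0.4
```

Run:
```python
from h import *
lid('scene','s5');lid('top','t5');shift([])
a=cv2.imread('pics/t5.png')[130:290,160:320];b=cv2.imread('pics/s5.png')[160:310,250:400]
cv2.imwrite('pics/c5.png',cv2.hconcat([cv2.resize(a,(400,400),interpolation=2),cv2.resize(b,(400,400),interpolation=2)]))
d=np.load('pics/t5.npy');P=pts('top',d);C=HIN-EY*.1
r=P-C;x=r@EX;y=r@EY;Z=P[...,2]
for lo,hi in((.086,.107),(.05,.075)):
    m=(d>0)&(abs(x)<.122)&(abs(y)<.088)&(Z>lo)&(Z<hi);print(lo,m.sum(),'x',np.percentile(x[m],[1,10,50,90,99]).round(3),'y',np.percentile(y[m],[1,10,50,90,99]).round(3))
    if m.sum()>20: print(cv2.minAreaRect((np.c_[x[m],y[m]]*1000).astype(np.float32)))
```

```text
scene lid angle (-x,+x side) [(np.int64(173), np.float64(1.749)), (np.int64(241), np.float64(1.748))]
top lid angle (-x,+x side) [(np.int64(413), np.float64(1.753)), (np.int64(385), np.float64(1.757))]
t 10.3 tcp [0.2841 0.2169 0.3241] rpy [-178.4   -0.4  169.1] F [0.6 0.3 0.6] w 0.399
0.086 215 x [-0.064 -0.062 -0.056 -0.044 -0.03 ] y [-0.076 -0.071 -0.006  0.061  0.067]
((-46.57818603515625, -3.943359375), (34.05621337890625, 144.50051879882812), 2.7267255783081055)
0.05 269 x [-0.049 -0.045  0.003  0.061  0.064] y [-0.073 -0.065 -0.001  0.062  0.069]
((8.021076202392578, -1.076904296875), (110.34184265136719, 144.72950744628906), 3.0658493041992188)
```

View pics/c5.png

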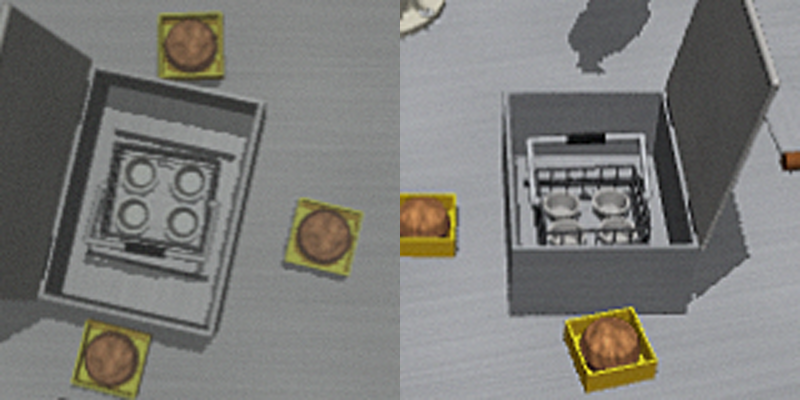

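The lid reads 1.75 rad in both views, so it is at its stop. The left panel shows the basket with the folded bail on the robot's side, its black grip at (148,249), which is full-frame about (219,230).

Run:
```python
from h import *
C=HIN-EY*.1
for n,(u0,v0),ww in (('t5',(219,230),14),('s5',None,0)):
    cam='top' if n[0]=='t' else 'scene'
    if u0 is None: pass
    p=cv2.imread(f'pics/{n}.png')
    if cam=='scene': u0,v0=250+585*150/800-0,160+138*150/400
    break
def g(cam,n,u0,v0,w,h):
    p=cv2.imread(f'pics/{n}.png').max(2).astype(int);s=p[v0-h:v0+h+1,u0-w:u0+w+1];m=s<40
    k,l,st,c=cv2.connectedComponentsWithStats(m.astype(np.uint8));b=1+st[1:,4].argmax();c=c[b]+[u0-w,v0-h]
    X=plane(cam,[c[0]],[c[1]],.0975)[0];d=np.load(f'pics/{n}.npy');z=pts(cam,d)[int(round(c[1])),int(round(c[0])),2]
    print(cam,s.min(),st[b],c.round(1),X.round(4),'binframe',((X-C)@EX).round(4),((X-C)@EY).round(4),'depth z',z.round(3))
    return X
g('top','t5',219,230,14,7);g('scene','s5',250+int(186*.375),160+int(138*.375),12,6)
yaw=np.radians(-8);bx=np.array([np.cos(yaw),np.sin(yaw),0])
G=C+EX*-.0575+EY*-.0044;G[2]=.0975;print('from rect',G, 'bin C',C)
shift([(*G[:2],.30,172),(*G[:2],.0975-.0187,172)])
```

```text
top 35 [15  8  4  1  4] [221.5 231. ] [0.4819 0.1788 0.0975] binframe -0.0591 -0.0156 depth z 0.104
scene 0 [ 6  5 14  4 50] [320.  211.7] [0.4867 0.1918 0.0975] binframe -0.0569 -0.0019 depth z 0.096
from rect [0.48563848 0.18949196 0.0975    ] bin C [0.54292 0.18284 0.111  ]
t 10.3 tcp [0.2841 0.2169 0.3241] rpy [-178.4   -0.4  169.1] F [0.6 0.3 0.6] w 0.399
(np.float64(0.4856384800000001), np.float64(0.18949196000000001), 0.3, 172) -> [-20.32   1.19   2.23] turn -2.9
(np.float64(0.4856384800000001), np.float64(0.18949196000000001), 0.07880000000000001, 172) -> [-20.48   1.82  24.34] turn -2.9
```

drive_tool(
  rows=[-5,0.5,0,0,45,-10,0.8,1,-3,45,-15,1.1,2,-3,45,-20.3,1.2,2.2,-3,45,-20.3,1.2,2.2,-3,45,-20.3,1.2,2.2,-3,45,-20.3,1.2,2.2,-3,45],
)

```text
clock: 11.18
eef_pos: [0.4853, 0.1896, 0.3008]
orientation: [-3.114, -0.008, 3.004]
contact_force: [-0.2, 0.2, -0.6]
width: 0.45
```

Run:
```python
from h import *
shift([(.486,.1905,.079,172)])
```

```text
t 11.18 tcp [0.4853 0.1896 0.3008] rpy [-178.4   -0.5  172.1] F [-0.2  0.2 -0.6] w 0.45
(0.486, 0.1905, 0.079, 172) -> [-0.24  0.71 22.17] turn 0.1
```

drive_tool(
  rows=[-0.2,0.7,6,0,45,-0.2,0.7,12,0,45,-0.2,0.7,16,0,45,-0.2,0.7,19,0,45,-0.2,0.7,21,0,45,-0.2,0.7,22.2,0,45,-0.2,0.7,22.2,0,45],
)

```text
clock: 12.05
eef_pos: [0.4852, 0.1906, 0.0787]
orientation: [-3.114, -0.008, 3.004]
contact_force: [0.4, -0.7, 0.5]
width: 0.45
```

drive_tool(
  rows=[0,0,0,0,35,0,0,0,0,25,0,0,0,0,20,0,0,0,0,8,0,0,0,0,8,0,0,0,0,8],
  squeeze=20,
)

```text
clock: 12.8
eef_pos: [0.4857, 0.1907, 0.0791]
orientation: [-3.114, -0.007, 3.004]
contact_force: [1.0, -1.3, 1.6]
width: 0.147
```

Gripped at 12.5 mm, which matches the 13 mm grip. I'll loosen slightly and swing the bail upright along its arc.

drive_tool(
  rows=[0,0,0,0,19,-0.5,0,-0.8,0,19,-1.2,0,-1.6,0,19,-2,0,-2.2,0,19,-2.8,0,-2.8,0,19,-3.7,0,-3.2,0,19,-4.6,0,-3.5,0,19,-5.6,0,-3.7,0,19,-6.5,0,-3.8,0,19,-6.7,0,-3.8,0,19,-6.7,0,-3.8,0,19],
)

```text
clock: 14.18
eef_pos: [0.5524, 0.1825, 0.1164]
orientation: [-3.114, -0.008, 3.004]
contact_force: [-0.6, 1.2, -0.7]
width: 0.19
```

drive_tool(
  rows=[0,0,0,0,5,0,0,0,0,5,0,0,0,0,5],
  squeeze=40,
)

```text
clock: 14.55
eef_pos: [0.5524, 0.1825, 0.1165]
orientation: [-3.114, -0.007, 3.004]
contact_force: [0.1, -0.8, 1.0]
width: 0.138
```

Run:
```python
from h import *
grab('scene','s6');shift([])
b=cv2.imread('pics/s6.png')[130:310,230:410]
cv2.imwrite('pics/c6.png',cv2.resize(b,(560,560),interpolation=2))
```

```text
t 14.6 tcp [0.5524 0.1825 0.1165] rpy [-178.4   -0.4  172.1] F [0.5 0.3 0.6] w 0.13
```

View pics/c6.png

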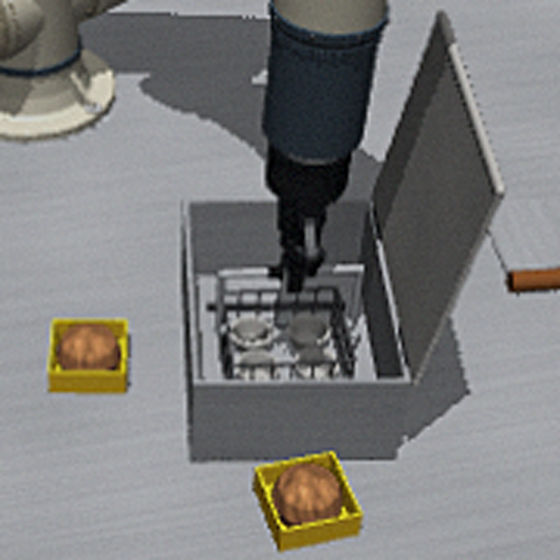

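The gripper is over the basket with the bail's crossbar at (290,268) between the fingers, upright. Next is a small test lift.

drive_tool(
  rows=[0,0,-0.4,0,5,0,0,-0.8,0,5,0,0,-1.2,0,5,0,0,-1.6,0,5,0,0,-1.6,0,5,0,0,-1.6,0,5],
  squeeze=50,
)

```text
clock: 15.35
eef_pos: [0.5524, 0.1829, 0.1324]
orientation: [-3.114, -0.008, 3.004]
contact_force: [0.4, -0.2, -5.5]
width: 0.135
```

drive_tool(
  rows=[0,0,-0.6,0,5,0,0,-1.6,0,5,0,0,-2.8,0,5,0,0,-4,0,5,0,0,-5.2,0,5,0,0,-6.4,0,5,0,0,-7.6,0,5,0,0,-8.8,0,5,0,0,-10,0,5,0,0,-11.2,0,5,0,0,-12.4,0,5,0,0,-13.4,0,5,0,0,-14.2,0,5,0,0,-14.5,0,5,0,0,-14.5,0,5],
)

```text
clock: 17.23
eef_pos: [0.554, 0.1867, 0.2773]
orientation: [-3.114, -0.008, 3.004]
contact_force: [0.0, 0.1, -5.9]
width: 0.137
```

Run:
```python
from h import *
grab('scene','s7');grab('top','t7')
a=SEAT-HX*.15;shift([(*a[:2],.275,193)])
b=cv2.imread('pics/s7.png')[80:310,210:440]
cv2.imwrite('pics/c7.png',cv2.resize(b,(560,560),interpolation=2))
```

```text
t 17.32 tcp [0.5538 0.1867 0.2768] rpy [-178.4   -0.5  172.1] F [-0.4 -0.1 -5.8] w 0.132
(np.float64(0.33884), np.float64(-0.27675), 0.275, 193) -> [ 14.95 -48.82   1.67] turn -20.9
```

View pics/c7.png

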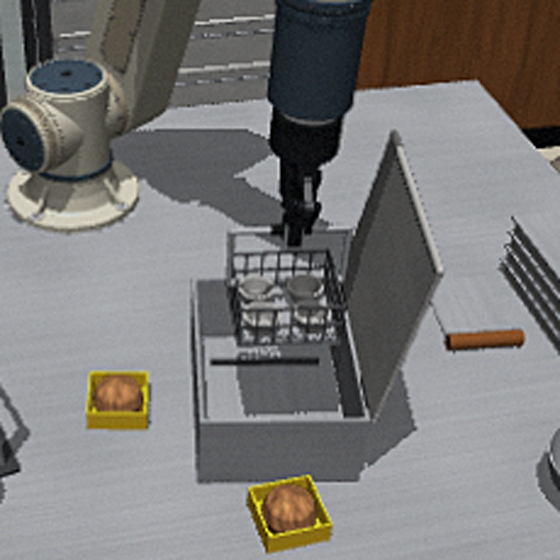

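The basket hangs level and clear of the rim. The straight path would pass close to the left prong tip, so I'll bow it nearer to the robot.

Run:
```python
from h import *
a=SEAT-HX*.16;shift([(.45,.07,.275,180),(.34,-.04,.275,186),(*a[:2],.275,193)])
```

```text
t 17.32 tcp [0.5538 0.1867 0.2768] rpy [-178.4   -0.5  172.1] F [-0.4 -0.1 -5.8] w 0.132
(0.45, 0.07, 0.275, 180) -> [  8.69 -12.97   0.62] turn -7.9
(0.34, -0.04, 0.275, 186) -> [ 18.08 -25.36   1.04] turn -13.9
(np.float64(0.32909599999999994), np.float64(-0.279), 0.275, 193) -> [ 15.89 -49.18   1.69] turn -20.9
```

drive_tool(
  rows=[0.5,-0.8,0,0,5,1.6,-2.4,0.1,-1,5,3.3,-4.9,0.2,-2,5,5.1,-7.6,0.4,-4,5,6.9,-10.3,0.5,-6,5,8.7,-13,0.6,-8,5,10.6,-15.5,0.7,-9,5,12.5,-18,0.8,-10,5,14.4,-20.5,0.9,-12,5,16,-22.8,1,-13,5,17.2,-25.2,1,-14,5,17.8,-27.8,1.1,-15,5,17.8,-30.8,1.2,-16,5,17.6,-34,1.3,-17,5,17.3,-37.2,1.4,-18,5,16.9,-40.4,1.5,-19,5,16.5,-43.6,1.6,-20,5,16.2,-46.4,1.6,-21,5,16,-48.3,1.7,-21,5,15.9,-49.2,1.7,-21,5],
)

```text
clock: 19.82
eef_pos: [0.328, -0.2799, 0.2748]
orientation: [-3.119, -0.018, -2.914]
contact_force: [0.4, 0.0, -6.2]
width: 0.13
```

drive_tool(
  rows=[0,0,0,0,5,0,0,0,0,5,0,0,0,0,5,0,0,0,0,5],
)

```text
clock: 20.32
eef_pos: [0.3281, -0.2796, 0.2749]
orientation: [-3.119, -0.018, -2.913]
contact_force: [-1.0, -0.5, -6.4]
width: 0.131
```

Run:
```python
from h import *
grab('top','t8');grab('scene','s8')
g=np.array([0,0,-.0187])
shift([(*(SEAT-HX*x)[:2],z-.0187,193) for x,z in((.16,.25),(.05,.25),(0,.25),(0,.208),(0,.203))])
# handle position from depth: bail/crossbar around gripper
for n in('t8','s8'):
    cam='top' if n[0]=='t' else 'scene';d=np.load(f'pics/{n}.npy');P=pts(cam,d);T=arm.state()['eef_pos']
    HY=np.array([-HX[1],HX[0],0]);r=P-T;x=r@HX;y=r@HY;m=(d>0)&(abs(x)<.12)&(abs(y)<.1)
    for lo,hi in((.265,.30),(.19,.225),(.13,.19)):
        q=m&(P[...,2]>lo)&(P[...,2]<hi)&((abs(y)>.045) if lo>.2 else True)
        if q.sum()>5: print(n,lo,q.sum(),'x',np.percentile(x[q],[5,50,95]).round(3),'y',np.percentile(y[q],[5,50,95]).round(3))
a=cv2.imread('pics/t8.png')[150:350,280:480];b=cv2.imread('pics/s8.png')[60:260,80:280]
cv2.imwrite('pics/c8.png',cv2.hconcat([cv2.resize(a,(400,400),interpolation=2),cv2.resize(b,(400,400),interpolation=2)]))
```

```text
t 20.43 tcp [ 0.3281 -0.2797  0.2748] rpy [-178.7   -1.  -166.9] F [ 0.3 -0.4 -6. ] w 0.133
(np.float64(0.32909599999999994), np.float64(-0.279), 0.2313, 193) -> [-0.19  0.15  4.35] turn 0.1
(np.float64(0.43628), np.float64(-0.25425), 0.2313, 193) -> [-11.19   0.13   4.15] turn 0.1
(np.float64(0.485), np.float64(-0.243), 0.2313, 193) -> [-16.19   0.12   4.06] turn 0.1
(np.float64(0.485), np.float64(-0.243), 0.1893, 193) -> [-16.27   0.22   8.26] turn 0.1
(np.float64(0.485), np.float64(-0.243), 0.18430000000000002, 193) -> [-16.27   0.23   8.76] turn 0.1
t8 0.19 41 x [0.041 0.052 0.054] y [-0.062 -0.054 -0.037]
t8 0.13 14 x [0.048 0.053 0.054] y [-0.062 -0.05  -0.038]
s8 0.265 80 x [-0.002  0.003  0.008] y [-0.071  0.     0.068]
s8 0.19 395 x [-0.056  0.003  0.056] y [-0.063  0.003  0.059]
s8 0.13 797 x [-0.046  0.012  0.055] y [-0.054 -0.001  0.056]
```

View pics/c8.png

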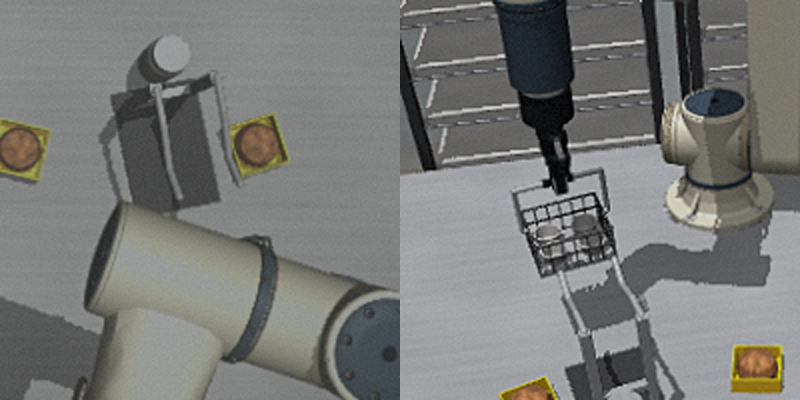

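The basket is centred on the grip to within about 2 mm, upright and level. It is in line with the prongs, whose tips are at (180,195) and (238,180) in the left panel. Next I slide in over the tips, still above the V.

drive_tool(
  rows=[0,0.1,1,0,5,0,0.1,2.4,0,5,-0.5,0.1,3.6,0,5,-1.5,0.1,4.2,0,5,-3,0.1,4.2,0,5,-4.8,0.1,4.2,0,5,-6.6,0.1,4.2,0,5,-8.2,0.1,4.1,0,5,-9.6,0.1,4.1,0,5,-11,0.1,4.1,0,5,-12.4,0.1,4.1,0,5,-13.8,0.1,4.1,0,5,-15,0.1,4.1,0,5,-15.8,0.1,4.1,0,5,-16.2,0.1,4.1,0,5,-16.2,0.1,4.1,0,5,-16.2,0.1,4.1,0,5],
)

```text
clock: 22.55
eef_pos: [0.4848, -0.2433, 0.231]
orientation: [-3.119, -0.018, -2.914]
contact_force: [0.6, 0.9, -5.6]
width: 0.134
```

Run:
```python
from h import *
p,d=grab('scene','s9');shift([(*SEAT[:2],z,193) for z in(.2,.19,.184)])
P=pts('scene',d);HY=np.array([-HX[1],HX[0],0]);r=P-SEAT;x=r@HX;y=r@HY;Z=P[...,2]
m=(d>0)&(abs(y)>.05)&(abs(y)<.08)&(abs(x)<.03)&(Z>.225)&(Z<.27);print('bar',m.sum(),np.median(x[m]),np.percentile(Z[m],[5,50,95]))
cv2.imwrite('pics/c9.png',cv2.resize(p[120:300,110:290,::-1],(560,560),interpolation=2))
```

```text
t 22.6 tcp [ 0.4848 -0.2433  0.231 ] rpy [-178.7   -1.  -166.9] F [-1.4 -0.9 -5.4] w 0.128
(np.float64(0.485), np.float64(-0.243), 0.2, 193) -> [-0.08  0.1   3.1 ] turn 0.1
(np.float64(0.485), np.float64(-0.243), 0.19, 193) -> [-0.1   0.12  4.1 ] turn 0.1
(np.float64(0.485), np.float64(-0.243), 0.184, 193) -> [-0.11  0.13  4.7 ] turn 0.1
bar 75 0.004791145552467255 [0.22934563 0.24783779 0.25312892]
```

View pics/c9.png

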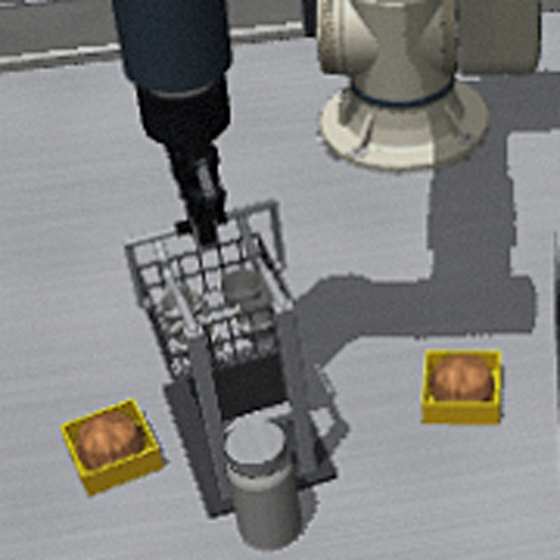

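The crossbar is over the prongs with the basket between and below them, nothing touching. Now I lower it.

drive_tool(
  rows=[0,0,0.8,0,5,0,0,1.6,0,5,0,0,2.4,0,5,0,0,3.0,0,5,0,0,3.4,0,5,0,0,3.7,0,5,0,0,3.7,0,5,0,0,3.7,0,5],
)

```text
clock: 23.6
eef_pos: [0.4845, -0.2443, 0.1943]
orientation: [-3.118, -0.018, -2.914]
contact_force: [-0.2, 0.1, -5.4]
width: 0.131
```

drive_tool(
  rows=[0,0,0.2,0,5,0,0,0.4,0,5,0,0,0.6,0,5,0,0,0.6,0,5,0,0,0.6,0,5],
)

```text
clock: 24.22
eef_pos: [0.4847, -0.2445, 0.1884]
orientation: [-3.118, -0.017, -2.914]
contact_force: [1.6, 0.9, -5.4]
width: 0.132
```

drive_tool(
  rows=[0,0,0.15,0,5,0,0,0.3,0,5,0,0,0.3,0,5,0,0,0.3,0,5],
)

```text
clock: 24.72
eef_pos: [0.4862, -0.245, 0.1869]
orientation: [-3.116, -0.014, -2.913]
contact_force: [4.4, 2.4, 5.9]
width: 0.132
```

drive_tool(
  rows=[0,0,0.15,0,5,0,0,0.25,0,5,0,0,0.25,0,5,0,0,0.25,0,5],
)

```text
clock: 25.22
eef_pos: [0.4872, -0.2452, 0.1863]
orientation: [-3.114, -0.011, -2.913]
contact_force: [1.4, 3.9, 9.2]
width: 0.13
```

The load has passed to the prongs with the bar at about 0.205. Open gently, then retreat straight up.

drive_tool(
  rows=[0,0,-0.1,0,14,0,0,-0.1,0,18,0,0,-0.1,0,25,0,0,-0.1,0,35,0,0,-0.1,0,45,0,0,-0.1,0,50,0,0,-0.1,0,50,0,0,-0.1,0,50],
)

```text
clock: 26.22
eef_pos: [0.4871, -0.2451, 0.1873]
orientation: [-3.114, -0.011, -2.913]
contact_force: [-0.0, -0.3, -0.0]
width: 0.5
```

drive_tool(
  rows=[0,0,-0.6,0,50,0,0,-1.6,0,50,0,0,-3,0,50,0,0,-5,0,50,0,0,-8,0,50,0,0,-11,0,50,4,0,-13,0,50,9,0,-13,0,50,14,0,-13,0,50,19,-3,-13,0,50,22,-8,-13,0,50,22,-13,-13,0,50,22,-13,-13,0,50,22,-13,-13,0,50],
)

```text
clock: 27.98
eef_pos: [0.3029, -0.4179, 0.3237]
orientation: [-3.113, -0.01, -2.913]
contact_force: [-0.0, 0.1, -0.1]
width: 0.501
```

Run:
```python
from h import *
p,d=grab('scene','s10');lid('top','t10');shift([])
HY=np.array([-HX[1],HX[0],0])
for n,c in(('s10','scene'),('t10','top')):
    d=np.load(f'pics/{n}.npy');P=pts(c,d);r=P-SEAT;x=r@HX;y=r@HY;Z=P[...,2]
    m=(d>0)&(abs(y)>.05)&(abs(y)<.08)&(abs(x)<.03)&(Z>.185)&(Z<.23);print(c,'bar',m.sum(),np.median(x[m]).round(4),np.percentile(Z[m],[5,50,95]).round(3))
    m=(d>0)&(abs(y)<.08)&(abs(x)<.08)&(Z>.115)&(Z<.14)
    if m.sum()>20: print('rim',np.percentile(x[m],[2,50,98]).round(3),np.percentile(y[m],[2,50,98]).round(3),np.linalg.lstsq(np.c_[x[m],y[m],x[m]*0+1],Z[m],rcond=None)[0].round(3))
a=cv2.imread('pics/s10.png')[150:300,110:410];b=cv2.imread('pics/t10.png')[120:300,170:450]
cv2.imwrite('pics/c10.png',cv2.vconcat([cv2.resize(a,(600,300),interpolation=2),cv2.resize(b,(600,300),interpolation=2)]))
```

```text
top lid angle (-x,+x side) [(np.int64(411), np.float64(1.753)), (np.int64(389), np.float64(1.757))]
t 28.07 tcp [ 0.303  -0.4172  0.3241] rpy [-178.3   -0.6 -166.8] F [ 0.  -0.3  0.4] w 0.502
scene bar 67 0.0055 [0.187 0.204 0.209]
rim [-0.055  0.011  0.059] [-0.07  -0.017  0.054] [-0.004 -0.017  0.13 ]
top bar 55 0.0019 [0.195 0.207 0.211]
rim [-0.054 -0.003  0.056] [-0.066  0.029  0.06 ] [ 0.009 -0.007  0.132]
```

View pics/c10.png

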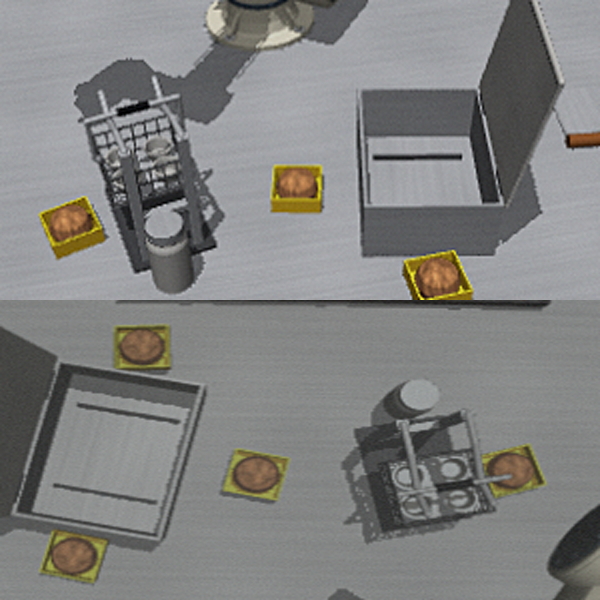

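The basket hangs level on both prongs with its bar at about 0.205 m, the lid stands open and the tubs have not moved. I'll wait briefly for any swing to die out, check it has stopped, and hand in.

drive_tool(
  rows=[0,0,0,0,50,0,0,0,0,50,0,0,0,0,50,0,0,0,0,50,0,0,0,0,50,0,0,0,0,50,0,0,0,0,50,0,0,0,0,50,0,0,0,0,50,0,0,0,0,50,0,0,0,0,50,0,0,0,0,50,0,0,0,0,50,0,0,0,0,50,0,0,0,0,50,0,0,0,0,50],
)

```text
clock: 30.08
eef_pos: [0.303, -0.4172, 0.3241]
orientation: [-3.113, -0.01, -2.912]
contact_force: [0.5, -1.0, 0.1]
width: 0.496
```

Run:
```python
from h import *
f=[arm.grab_frame('scene')[0].astype(int) for _ in range(4)]
o=cv2.imread('pics/s10.png')[...,::-1].astype(int)
s=np.s_[150:300,140:230]
print('since s10',(abs(f[0]-o)[s].max(2)>40).sum(),'frame to frame',[(abs(a-b)[s].max(2)>40).sum() for a,b in zip(f,f[1:])])
lid('scene','s11');shift([]);print(arm.hand_in())
```

```text
since s10 23 frame to frame [np.int64(0), np.int64(0), np.int64(0)]
scene lid angle (-x,+x side) [(np.int64(170), np.float64(1.749)), (np.int64(245), np.float64(1.748))]
t 30.32 tcp [ 0.303  -0.4172  0.3241] rpy [-178.3   -0.6 -166.8] F [-0.9 -0.1  0.8] w 0.498
the job is handed in; nothing more can be done
None
```

The job is done and handed in at about 30 s. I pushed the lid back to its stop, then raised the bail upright and lifted the basket out level. It now hangs by the handle on both prongs, let go.

**Last checks**
- **Lid:** it reads about 1.75 rad in both cameras, and it resisted a 15 N push at the stop.
- **Basket:** the crossbar is at 0.204–0.207 m (0.204–0.210 expected), in the V within 2–5 mm. The basket is level to about 1°.
- **At rest:** the last frames showed no motion. A few pixels had changed over the two seconds before, probably a last small swing dying out.
- **Robot:** the gripper is clear of everything, with no contact force.
- **Other things on the bench:** in the last pictures the tubs and shaker looked unmoved. I judged this by eye and did not measure it; I did not check the scraper separately.

**Disagreements:** the two cameras differ by about 4 mm along the hook. The tool ended tilted by 1–2° after pushing the lid, which did no harm.

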